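Close the slide clamp, seat its thumbscrew and back it off a quarter turn

TASK

On the slide clamp, turn the opened cover over by its grip bar so that its thumbscrew face comes up and it lies fully closed on the glass slide. Then turn the thumbscrew clockwise until it seats and will go no further, back it off a quarter turn, and finish still gripping the thumbscrew there, without letting go. Leave the other things on the bench where they are.

Things in the scene. Friction and masses are not known exactly. Their poses are not given: they have to be found in the camera images.
- clamp: Slide clamp, fixed, place and yaw vary. Base plate 130 x 210 x 10 mm (x, y, z). Origin: centre of its underside, on the bench; z up. The cover's hinge axis runs along the clamp's x, 62 mm above the origin. On the -y side a grey stage block (104 mm in x, y -13 to -95, top 56 mm above the bench) carries a glass slide; on the +y side two 56 mm rest posts (x +-43, y 85 mm) for the opened cover.
- cover (a joint): Hinge angle of the cover (aluminium plate 8 mm thick, 100 mm along the hinge, 10 to 94 mm from its axis, 0.23 kg with screw). 0 = closed, flat on the stage block (clamp -y side); 1.57 = upright; 3.1 = on its back on the +y side. Starts at 2.7 to 3.1, gasket face up, thumbscrew hanging below. Stiff hinge: stays at any angle; 1 to 3 N at the grip bar moves it.
- cover_tab (a point): Centre of the cover's grip bar: round steel, 14 mm diameter, 26 mm long, parallel to the hinge, on a 12 mm wide neck, 30 mm beyond the middle of the cover's free edge and 124 mm from the hinge axis. Gripped across its ends (fingers closing along the clamp's x) it can pivot between the pads, so the fingers can stay pointing down while it goes over. Axes: the cover's (= the clamp's when closed).
- thumbscrew: Captive steel thumbscrew in the cover. Origin: on its axis, at the cover's outer face (cover closed, screw seated: clamp x 0, y -72 mm, 66 mm above the bench); z along the axis, away from the cover. This entry does not turn with the screw. Its foot is a collar 16 mm in diameter, 7 mm tall, below the paddle (see screw_grip).
- screw_grip (a point): Point on the thumbscrew's axis at the height to grip: 26 mm above its foot, 92 mm above the bench when closed and seated. It lies in the screw's flat paddle, 36 mm long, 10 mm thick, 5 to 36 mm above the foot. Turns with the screw: x along the paddle's length, y across its thickness (close the fingers along this y), z along the screw, up when closed.
- screw_turn (a joint): How far the thumbscrew is backed off, rad: 0 = seated on its hard stop (paddle along the clamp's x), growing anticlockwise seen from above with the cover closed, up to 4.4; 1.571 is a quarter turn back. Starts 1.2 to 3.0. The screw rises 0.8 mm per rad; turning takes 0.05 N m of friction; it stays where it is left.
- tube_rack: Bystander: blue rack full of capped sample tubes, 86 x 150 x 68 mm, near the clamp's far side; origin under its centre.
- petri_dish: Bystander: closed glass dish, 92 mm in diameter, 16 mm tall, between the robot and the clamp; origin under its centre.
- reagent_bottle: Bystander: amber jar, 44 mm in diameter, 75 mm tall, on the robot's side of the clamp; origin under its centre.
- forceps: Bystander: steel forceps lying flat, 120 mm long, 8 mm tall, on the far side of the clamp; origin under its middle.
- tip_box: Bystander: box of pipette tips with clear lid, 122 x 84 x 63 mm, to the left; origin under its centre.
- beaker: Bystander: glass beaker 72 mm in diameter, 95 mm tall, to the right; origin under its centre.
- slide_box: Bystander: flat slide box 85 x 175 x 33 mm, to the right, beyond the beaker; origin under its centre.

How it is judged (in metres and radians):
On the way, in this order (a step that is already met when the one before it is completed fails the run):
1. the cover is turned over and lies closed, thumbscrew up (value of joint cover below 0.07 rad), for 0.2 s.
2. with the cover closed, the thumbscrew is turned clockwise until it seats (value of joint cover below 0.07 rad and value of joint screw_turn below 0.08 rad), for 0.1 s.
3. the thumbscrew is backed off a quarter turn and gripped (value of joint cover below 0.07 rad and value of joint screw_turn between 1.291 and 1.851 rad and contact force between the fingers and thumbscrew above 2 N and distance between the grasp point and screw_grip below 0.03 m), for 0.2 s.
At the end, for the whole second after the job is handed in: The cover lies closed (within 0.07 rad), the thumbscrew stands a quarter turn back from its seat (1.571 rad, within 0.28 rad) and still, and the fingers hold its paddle: they press on it with more than 2 N, with the grasp point within 30 mm of screw_grip (all of step 3 and velocity of joint screw_turn between -0.1 and 0.1 rad/s); the arm keeps its last pose, push and grip.
It fails at once if a bystander is moved by more than 30 mm, or the jar or beaker tipped over (distance of any of tube_rack, petri_dish, reagent_bottle, forceps, tip_box, beaker, slide_box from where it was at the start of the episode above 0.03 m or angle between any of reagent_bottle, beaker's own z axis and vertical above 0.6 rad).
It also fails if it takes over 70 s, if anything falls off the work surface, if the arm or the gripper's body presses on something with over 40 N, if the wrist force passes 120 N, or if a joint passes its speed limit or range.

ROBOT

A 6-joint arm with a two-finger parallel gripper is mounted at the origin on the work surface. World frame = base frame: x ahead of the robot, y to its left, z up, the work surface at z = 0. Lengths are in mm, angles in rad, forces in N, time in s.
With the tool pointing down it reaches from about 400 to 925 mm from the base axis. Payload 12.5 kg.
Tool frame: the origin (TCP) lies midway between the tips of the shut fingers; the grasp point (between the pads) lies 19 mm behind it; z points along the fingers, y is the direction in which the jaws open and shut (so a half turn about z gives the same grasp; the last joint's range is limited). The gripper opens to 95 mm and grips with 3 to 60 N. Pads are 20 mm wide; open, the fingers measure 119 mm over their backs; the gripper's body (75 mm by 180 mm) begins 59 mm behind the grasp point.
Start: joints at [1.104, 0.491, 1.559, -0, 1.092, -0.106], TCP at [220.624, 584.784, 214.661] pointing down, gripper open.
Joint ranges: [-3.1, 3.1], [-0.84, 2.19], [0.05, 2.79], [-1.13, 4.28], [0.06, 2.93], [-2.69, 2.69]. Speed limits (rad/s): [2.22, 2.22, 2.79, 3.14, 3.14, 3.14].

INTERFACE

Orientations are given as [roll, pitch, yaw] about the fixed x, y, z axes, in that order (R = Rz(yaw) Ry(pitch) Rx(roll)).
In Python, from cell import * gives the robot as it stands. The module is installed in compiled form; this text tells all that it offers.
- The arm moves only by the tool carry_out, never from a script. Its argument "moves" is a list of rows, each an object of numbers: "dx", "dy", "dz": the shift along the tool's x, y, z in m; "twist": the turn about the tool's z in degrees. A call has 1 to 5 rows; each row is the pose to reach, as a shift and turn from the pose commanded when the call began, along the tool's axes at that moment; what a row does not reach only later rows make up. A row lasts 1/10 s, in which the tool goes at most 50 mm and 8.59 degrees, less where a joint would pass 70% of its speed; a pose out of reach is approached as far as the arm can. A call with a gripper value outside its range is refused whole. "grip" is the finger opening in m, from 0 to 0.0951, set as the call begins (left out, the last holds). The fingers move at their own pace and stop on an object; the grip force is fixed at half the most. Time passes only in rows, so rows that repeat a pose let the fingers close. It gives the time, the measured TCP pose, the force and the opening at its end, in the units of the state.
- state(): the state, without advancing time (a new reading comes with each control period).
- read_camera(name): name is "scene" or "top"; returns (picture, depth): 420x560x3 uint8, red, green, blue; 420x560 float32, mm along the optical axis (not along the pixel's ray), 0 where there is no reading.
- camera_info(name): a dict with "mtx" (3x3 intrinsics, pixels), "dist_coeffs" ([k1, k2, p1, p2, k3] as OpenCV has them; the pictures are not rectified), "R" (3x3) and "t" (3): a world point X has camera coordinates R X + t. Camera axes: x right, y down, z forward; pixel columns grow to the right and rows downward; lengths in mm; the calibration is good to about 2 mm. A picture is of the moment at which its call begins. camera_info takes no time and is no camera call.
- job_done(): hands the job in, once; it reports no verdict.
The state is a dict: "t": time; "joints": joint angles; "qvel": joint speeds; "tau": joint torques, N m; "eef_pos": TCP position; "tcp_rot": TCP orientation; "ft_force": force on the tool from outside, world axes, zero at the start; "moment": the same for the moment, N m; "opening": opening from 0.0 (shut) to 1.0 (fully open).
Only numpy, scipy, OpenCV 4.12 (cv2) and the standard library are available. Lean on these libraries where they do the work, as an engineer would, in place of code of your own. Each camera call takes 0.05 s, during which the arm holds its last target. There are 200 camera calls.

## Working session

There is one attempt and no reset: what is moved stays moved. The work goes in short steps, Python scripts to look and compute and a tool call to move; the robot and the scene stay as the last step left them, time stands still between calls to the robot, and variables do not carry over. Pictures are saved under pics/ and viewed, about 8 in all and at most 12, crops included, and the job is handed in when it is done.

Besides the shell and the picture viewer there is one more tool, called after "Emit:" by a JSON object that holds its "api" and its "payload". carry_out: Moves the arm, as the interface text tells. Its arguments: {"type":"object","properties":{"moves":{"type":"array","items":{"type":"object","properties":{"dx":{"type":"number"},"dy":{"type":"number"},"dz":{"type":"number"},"twist":{"type":"number"}}}},"grip":{"type":"number"}},"required":["moves"]}

```bash
mkdir -p pics; cat > h.py <<'E'
from cell import *
import numpy as np, cv2
def grab(n):
    p,d=read_camera(n); return p,d
def pts(n,d):
    c=camera_info(n);K=np.array(c['mtx'],float);D=np.array(c['dist_coeffs'],float)
    h,w=d.shape;u,v=np.meshgrid(np.arange(w),np.arange(h))
    q=cv2.undistortPoints(np.stack([u,v],-1).reshape(-1,1,2).astype(np.float64),K,D).reshape(h,w,2)
    X=np.dstack([q*d[...,None],d])
    R=np.array(c['R']);t=np.array(c['t']).ravel()
    P=(X-t)@R; P[d==0]=np.nan
    return P
E
python3 - <<'E'
from h import *
for n in('top','scene'):
    p,d=grab(n);cv2.imwrite(f'pics/{n}0.png',p[...,::-1]);np.savez(f'{n}0.npz',p=p,d=d)
    c=camera_info(n);print(n,c['R'],c['t'],c['mtx'])
print(state())
E
```

```text
top [[ 0.0090572  -0.99993858 -0.00638745]
 [-0.99230991 -0.00819916 -0.12350632]
 [ 0.12344636  0.00745695 -0.99232323]] [ -27.62257089  568.34032361 1559.33421216] [[458.66691046   0.         280.68248403]
 [  0.         458.66691046 208.55261866]
 [  0.           0.           1.        ]]
scene [[ 0.79381488  0.60794688  0.01607897]
 [ 0.46991004 -0.59636372 -0.65079556]
 [-0.38606022  0.52416687 -0.75908274]] [-437.46165545 -215.96387796 1734.24943584] [[506.81650456   0.         282.15348065]
 [  0.         506.81650456 210.95771043]
 [  0.           0.           1.        ]]
{'t': 0.1, 'joints': array([ 1.10439797e+00,  4.91476811e-01,  1.55936678e+00,  1.82995229e-06,
        1.09169709e+00, -1.05601243e-01]), 'qvel': array([ 2.11505567e-05, -1.62705983e-03, -2.83964356e-03, -3.05781421e-04,
        1.01919725e-03,  2.50712435e-04]), 'tau': array([ 3.20019666e-03, -6.13625336e+01, -2.58607525e+01,  6.94468338e-02,
        4.70595877e-02, -3.44924081e-05]), 'eef_pos': array([220.52459361, 584.58490943, 214.14162629]), 'tcp_rot': array([-3.14065008e+00, -1.01540555e-04,  2.78079465e+00]), 'ft_force': array([0.24517276, 0.70535393, 0.94559997]), 'moment': array([-0.04991174,  0.00538699,  0.02305685]), 'opening': 1.0001314672088613}
```

View pics/top0.png

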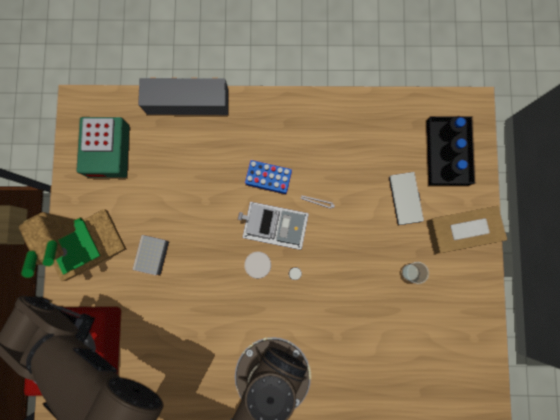

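View pics/scene0.png

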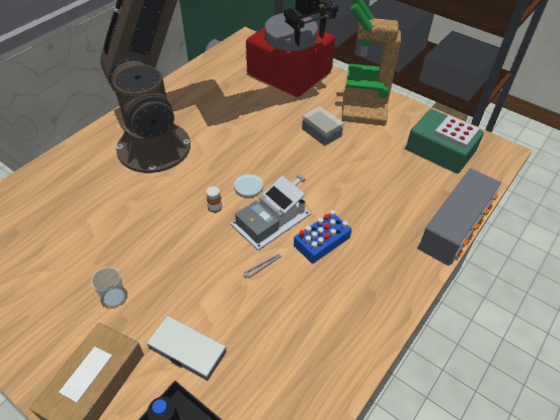

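The top view shows the clamp at about (275,226), with its cover open to the left and the grip bar at about (243,216). The dish (258,265) and jar (295,273) are on the robot's side, the rack (269,176) and forceps (318,201) on the far side. I'll zoom in and measure.

```bash
python3 - <<'E'
from h import *
z=np.load('top0.npz');p,d=z['p'],z['d']
a=cv2.resize(p[190:260,225:325],None,fx=8,fy=8,interpolation=cv2.INTER_CUBIC)[:560]
cv2.imwrite('pics/topc.png',a[...,::-1])
P=pts('top',d)
np.set_printoptions(linewidth=250,suppress=True)
print('z top'); 
for v in range(200,252,3): print(v,np.round(P[v,234:312:3,2]).astype(int))
z=np.load('scene0.npz');Q=pts('scene',z['d']);
m=(P[...,2]>3)&(P[...,2]<18); w=np.zeros(m.shape,bool); w[200:252,236:312]=1
g=(m&w).astype(np.uint8)
pp=P[(g>0)];print(len(pp),cv2.minAreaRect(pp[:,:2].astype(np.float32)))
E
```

```text
z top
200 [ 2 -7 -3  1  3 10  0  4 -1  6  4 -3  5  4  0  3  1  4 -5  7  2 -1 -2  0  4 15]
203 [ 6 -5 -1 -7 -1  0 13 11 11 -4  5  3  3 -7  3  0  2  0  4  3  2  3  4  5  0  4]
206 [ 2  4  3 -4 -2 12 96 99 89 92 13 13 18  8  0  5  2  5  1 -8 -3  3  3  8  0  3]
209 [  2  -1  -4   1   6   7 100  91  84  88  86  82  77  71  15  12  10  13  10   0   4   2   0   1  -3  -2]
212 [-10  -2 107   8  -3  11  99  92  88  89  86  79  73  77  72  68  55  56  54  60  10   6  20  11   5  -1]
215 [ -7   0 106 102   1  96  92  87  87  84  83  76  76  67  73  20  57  57  51  58  58  65  62  60  18  -4]
218 [  5   0 115 102  96  98  93  82  85  86  85  76  80  76  76  13  55  53  54  60  56  56  51  53   5   1]
221 [-4  2  4  2  9 99 96 84 87 83 85 74 74 67 66 10 55 60 52 62 59 60 53 58  4  3]
224 [                   1                   -1                   -1                    1                   10                   98                   90                   88 -9223372036854775808                   88                   79
                   80                   69                   73                   
[... 457 characters left out ...]
65 61 53 55 56 56 62 10  0  3]
236 [ 3 -4 -2 13 13 15 13 15 16 19 77 73 10 64 13 58 60 62 65 53 59 56 55 12 -3 -2]
239 [-7  1  4  4  8  7 15  9 14  5 13 10 16 11 57 61 53 56 55 55 58 61 55  3 -1 -3]
242 [ 0  2 -2  3  0 -4 -3  1  3  2 -3 14  5  5  7  8 13 17 57 56 55 55 11  3 -2 -1]
245 [ 3  2  2 -4 -3 -2  4 -8 -1 -1  2  4 -1  0 -1  0  6 14  9  9 18  8 12 -2  0  3]
248 [-2  2 -1 -1  7  2 -5 -3  5  0  2 -2  7  1  1  1  0  5 -1  2  1 13 10  2  5  4]
251 [ 2 -7 -2 -4 -2  3  0  3  6  8  1  2 -1  4  6  0 -2  3  3  1  0  6  0  1  1  2]
1043 ((512.5335693359375, 2.57183837890625), (180.90939331054688, 266.1924133300781), 0.4656981825828552)<stdin>:8: RuntimeWarning: invalid value encountered in cast
```

View pics/topc.png

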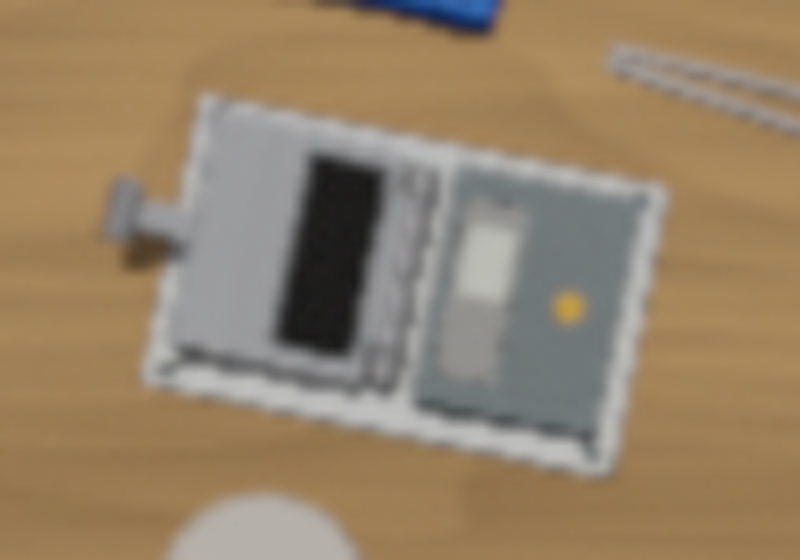

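```bash
cat >> h.py <<'E'
def ray(n,uv,z):
    c=camera_info(n);K=np.array(c['mtx'],float);D=np.array(c['dist_coeffs'],float);R=np.array(c['R']);t=np.array(c['t']).ravel()
    q=cv2.undistortPoints(np.array(uv,float).reshape(-1,1,2),K,D).reshape(-1,2)
    dd=np.c_[q,np.ones(len(q))]@R; o=-R.T@t
    z=np.broadcast_to(z,len(q)); return o+dd*((z-o[2])/dd[:,2])[:,None]
E
python3 - <<'E'
from h import *
np.set_printoptions(suppress=True,precision=2)
crop=lambda a:(np.array(a,float)+.5)/8-.5+[225,190]
C=ray('top',crop([(203,97),(665,185),(608,473),(147,383)]),10)
M=np.array([[65,105],[65,-105],[-65,-105],[-65,105]],float)
a=C[:,:2]-C[:,:2].mean(0);H=M.T@a;th=np.arctan2(H[0,1]-H[1,0],H[0,0]+H[1,1])
R=np.array([[np.cos(th),-np.sin(th)],[np.sin(th),np.cos(th)]])
o=C[:,:2].mean(0);print('clamp',o,th,'resid',a-M@R.T)
P=pts('top',np.load('top0.npz')['d']).reshape(-1,3)
L=np.c_[(P[:,:2]-o)@R,P[:,2]]
# stage plane & cover
s=(abs(L[:,0])<42)&(L[:,1]<-25)&(L[:,1]>-85)&(L[:,2]>40);print('stage z',np.median(L[s,2]))
k=(abs(L[:,0])<42)&(L[:,1]>20)&(L[:,1]<85)&(L[:,2]>60);
b=np.polyfit(L[k,1],L[k,2],1);print('cover slope',b,'angle',np.pi-np.arctan(b[0]))
k=(abs(L[:,0])<15)&(L[:,1]>98)&(L[:,1]<140)&(L[:,2]>60);print('tab',L[k].mean(0),k.sum())
for z in(100,106,112):
    T=ray('top',crop([(122,208)]),z)[0];print(z,T,(T[:2]-o)@R)
E
```

```text
clamp [513.16  -3.92] -0.1827450866312963 resid [[-0.89 -0.99]
 [-0.21  1.11]
 [ 0.86  2.14]
 [ 0.23 -2.27]]
stage z 57.31902194312176
cover slope [ 0.28 70.42] angle 2.868192678556593
tab [  0.43 113.58 104.5 ] 48
100 [535.85 112.66 100.  ] [  1.13 118.76]
106 [535.2  112.08 106.  ] [  0.6  118.07]
112 [534.55 111.5  112.  ] [  0.06 117.38]
```

Emit:
{"api": "carry_out", "payload": {"moves": [{"dx": -0.46, "dy": -0.331, "dz": 0.04, "twist": 79.8}, {"dx": -0.46, "dy": -0.331, "dz": 0.04, "twist": 79.8}, {"dx": -0.46, "dy": -0.331, "dz": 0.04, "twist": 79.8}, {"dx": -0.46, "dy": -0.331, "dz": 0.04, "twist": 79.8}, {"dx": -0.46, "dy": -0.331, "dz": 0.04, "twist": 79.8}], "grip": 0.06}}

```text
t: 0.6
eef_pos: [359.2, 375.3, 196.8]
tcp_rot: [-3.141, 0.0, 2.025]
ft_force: [1.1, -0.1, 0.6]
opening: 0.655
```

```bash
cat >> h.py <<'E'
o=np.array([513.2,-3.9]);TH=-0.183
CR=np.array([[np.cos(TH),-np.sin(TH)],[np.sin(TH),np.cos(TH)]])
def W(x,y): return o+CR@np.array([x,y])
def go(xy,z,yaw):
    s=state();e=s['eef_pos'];y=s['tcp_rot'][2];d=np.array(xy)-e[:2]
    dx=d@[np.cos(y),np.sin(y)];dy=d@[np.sin(y),-np.cos(y)]
    tw=-np.degrees((yaw-y+np.pi)%(2*np.pi)-np.pi)
    print('dx %.4f dy %.4f dz %.4f tw %.2f'%(dx/1e3,dy/1e3,(e[2]-z)/1e3,tw),np.round(e,1),np.round(s['tcp_rot'],3),np.round(s['joints'],2),round(s['t'],2),np.round(s['ft_force'],1),round(s['opening'],3))
E
python3 -c "
from h import *
go(W(0.5,118.8),150,1.388)"
```

```text
dx -0.3131 dy 0.0431 dz 0.0468 tw 36.50 [359.2 375.3 196.8] [-3.141  0.     2.025] [0.68 0.36 1.84 0.   0.94 0.23] 0.6 [ 1.1 -0.1  0.6] 0.655
```

Emit:
{"api": "carry_out", "payload": {"moves": [{"dx": -0.313, "dy": 0.043, "dz": 0.045, "twist": 36.5}, {"dx": -0.313, "dy": 0.043, "dz": 0.045, "twist": 36.5}, {"dx": -0.313, "dy": 0.043, "dz": 0.045, "twist": 36.5}, {"dx": -0.313, "dy": 0.043, "dz": 0.045, "twist": 36.5}, {"dx": -0.313, "dy": 0.043, "dz": 0.045, "twist": 36.5}]}}

```text
t: 1.1
eef_pos: [498.4, 170.4, 161.4]
tcp_rot: [-3.141, -0.0, 1.388]
ft_force: [0.1, 1.0, 0.1]
opening: 0.629
```

Emit:
{"api": "carry_out", "payload": {"moves": [{"dx": -0.05}, {"dx": -0.05}, {"dx": -0.05}]}}

```text
schema error: expected keys dx, dy, dz, twist
```

```bash
python3 -c "
from h import *
go(W(0.5,118.8),130,1.388)
p,d=grab('top');cv2.imwrite('pics/t1.png',cv2.resize(p[180:260,215:325],None,fx=7,fy=7,interpolation=cv2.INTER_CUBIC)[...,::-1])
"
```

```text
dx -0.0499 dy 0.0467 dz 0.0314 tw 0.02 [498.4 170.4 161.4] [-3.141 -0.     1.388] [0.2  0.42 1.86 0.   0.86 0.39] 1.1 [0.1 1.  0.1] 0.629
```

Emit:
{"api": "carry_out", "payload": {"moves": [{"dx": -0.05, "dy": 0.047, "dz": 0.03, "twist": 0}, {"dx": -0.05, "dy": 0.047, "dz": 0.03, "twist": 0}, {"dx": -0.05, "dy": 0.047, "dz": 0.03, "twist": 0}, {"dx": -0.05, "dy": 0.047, "dz": 0.03, "twist": 0}]}}

```text
t: 1.55
eef_pos: [534.8, 114.7, 131.5]
tcp_rot: [-3.141, 0.0, 1.393]
ft_force: [-0.5, 0.7, 0.2]
opening: 0.631
```

```bash
python3 -c "
from h import *
go(W(0.5,118.8),78,1.388)
p,d=grab('scene');cv2.imwrite('pics/s1.png',cv2.resize(p[150:260,215:345],None,fx=6,fy=6,interpolation=cv2.INTER_CUBIC)[...,::-1])
p,d=grab('top');cv2.imwrite('pics/t1.png',cv2.resize(p[180:260,215:325],None,fx=7,fy=7,interpolation=cv2.INTER_CUBIC)[...,::-1])
"
```

```text
dx -0.0017 dy 0.0008 dz 0.0535 tw 0.27 [534.8 114.7 131.5] [-3.141  0.     1.393] [0.09 0.48 1.84 0.   0.82 0.27] 1.55 [-0.5  0.7  0.2] 0.631
```

View pics/s1.png

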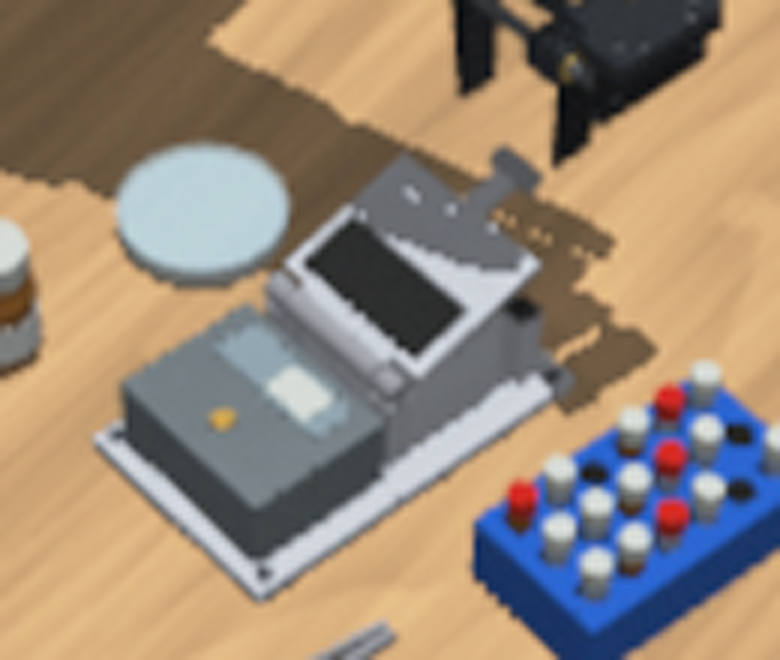

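The bar shows at crop pixel (515,172) and the fingertips stand above it, on either side. I'll cross-check the bar position with two rays.

```bash
python3 -c "
from h import *
s=(np.array([[515,172.]])+.5)/6-.5+[215,150]
t=(np.array([[122,208.]])+.5)/8-.5+[225,190]
for z in range(85,121,5):
    a=ray('scene',s,z)[0,:2];b=ray('top',t,z)[0,:2];print(z,a.round(1),b.round(1),np.linalg.norm(a-b).round(1),((b-o)@CR).round(1))
"
```

```text
85 [524.1 123.9] [537.5 114.1] 16.6 [  2.4 120.5]
90 [526.8 119.8] [536.9 113.6] 11.9 [  1.9 119.9]
95 [529.5 115.7] [536.4 113.1] 7.4 [  1.5 119.3]
100 [532.2 111.6] [535.8 112.7] 3.8 [  1.1 118.7]
105 [534.9 107.5] [535.3 112.2] 4.7 [  0.6 118.2]
110 [537.6 103.5] [534.8 111.7] 8.7 [  0.2 117.6]
115 [540.3  99.4] [534.2 111.2] 13.3 [ -0.3 117. ]
120 [543.   95.3] [533.7 110.7] 18.0 [ -0.7 116.4]
```

Emit:
{"api": "carry_out", "payload": {"moves": [{"dx": -0.002, "dy": 0.001, "dz": 0.026, "twist": 0.2}, {"dx": -0.002, "dy": 0.001, "dz": 0.0525, "twist": 0.2}, {"dx": -0.002, "dy": 0.001, "dz": 0.0525, "twist": 0.2}, {"dx": -0.002, "dy": 0.001, "dz": 0.0525, "twist": 0.2}]}}

```text
t: 2.05
eef_pos: [535.6, 113.5, 80.0]
tcp_rot: [-3.141, -0.0, 1.391]
ft_force: [-0.0, -0.5, 0.8]
opening: 0.631
```

Emit:
{"api": "carry_out", "payload": {"moves": [{"dx": 0, "dy": 0, "dz": 0, "twist": 0}, {"dx": 0, "dy": 0, "dz": 0, "twist": 0}, {"dx": 0, "dy": 0, "dz": 0, "twist": 0}, {"dx": 0, "dy": 0, "dz": 0, "twist": 0}, {"dx": 0, "dy": 0, "dz": 0, "twist": 0}], "grip": 0.015}}

```text
t: 2.55
eef_pos: [535.8, 112.6, 79.5]
tcp_rot: [3.141, -0.0, 1.39]
ft_force: [2.2, -0.8, 0.2]
opening: 0.267
```

```bash
python3 -c "
from h import *
go(W(0.5,118.8),78,1.388)"
```

```text
dx 0.0001 dy -0.0005 dz 0.0015 tw 0.13 [535.8 112.6  79.5] [ 3.141 -0.     1.39 ] [0.09 0.56 1.88 0.   0.7  0.27] 2.55 [ 2.2 -0.8  0.2] 0.267
```

Opening 25.4 mm matches the 26 mm bar, so it's gripped. Next is the arc.

```bash
python3 -c "
import numpy as np
a=np.linspace(.295,np.pi,16);p=np.c_[.124*np.cos(a),-.124*np.sin(a)]
for i in range(0,15,5): print((p[i+1:i+6]-p[i]).round(4).tolist())"
```

```text
[[-0.0089, -0.0217], [-0.0218, -0.0414], [-0.0381, -0.0583], [-0.0574, -0.0718], [-0.0788, -0.0814]]
[[-0.0229, -0.0054], [-0.0463, -0.0064], [-0.0696, -0.0029], [-0.0918, 0.0048], [-0.1121, 0.0167]]
[[-0.0177, 0.0154], [-0.0322, 0.0339], [-0.0429, 0.0548], [-0.0495, 0.0774], [-0.0518, 0.1008]]
```

Emit:
{"api": "carry_out", "payload": {"moves": [{"dx": -0.0089, "dy": 0, "dz": -0.0217, "twist": 0}, {"dx": -0.0218, "dy": 0, "dz": -0.0414, "twist": 0}, {"dx": -0.0381, "dy": 0, "dz": -0.0583, "twist": 0}, {"dx": -0.0574, "dy": 0, "dz": -0.0718, "twist": 0}, {"dx": -0.0788, "dy": 0, "dz": -0.0814, "twist": 0}]}}

```text
t: 3.05
eef_pos: [520.7, 34.8, 160.8]
tcp_rot: [-3.14, -0.0, 1.39]
ft_force: [0.9, -0.7, -13.8]
opening: 0.272
```

Emit:
{"api": "carry_out", "payload": {"moves": [{"dx": -0.0229, "dy": 0, "dz": -0.0046, "twist": 0}, {"dx": -0.0463, "dy": 0, "dz": -0.0054, "twist": 0}, {"dx": -0.0696, "dy": 0, "dz": -0.0019, "twist": 0}, {"dx": -0.0918, "dy": 0, "dz": 0.0055, "twist": 0}, {"dx": -0.1121, "dy": 0, "dz": 0.0172, "twist": 0}]}}

```text
t: 3.55
eef_pos: [499.4, -75.8, 144.0]
tcp_rot: [-3.138, 0.0, 1.39]
ft_force: [-9.4, 1.3, 4.7]
opening: 0.269
```

```bash
python3 -c "
from h import *
go(W(0.5,-124),43,1.39)
s=state();e=s['eef_pos'];print((e[:2]-o)@CR,e[2]+19-62)
p,d=grab('scene');cv2.imwrite('pics/s2.png',cv2.resize(p[130:260,205:345],None,fx=5,fy=5,interpolation=cv2.INTER_CUBIC)[...,::-1])
"
```

```text
dx -0.0508 dy 0.0009 dz 0.1010 tw 0.02 [499.4 -75.8 144. ] [-3.138  0.     1.39 ] [-0.28  0.42  1.93 -0.    0.8  -0.1 ] 3.55 [-9.4  1.3  4.7] 0.269
[ -0.50845372 -73.23210669] 101.01249738741566
```

View pics/s2.png

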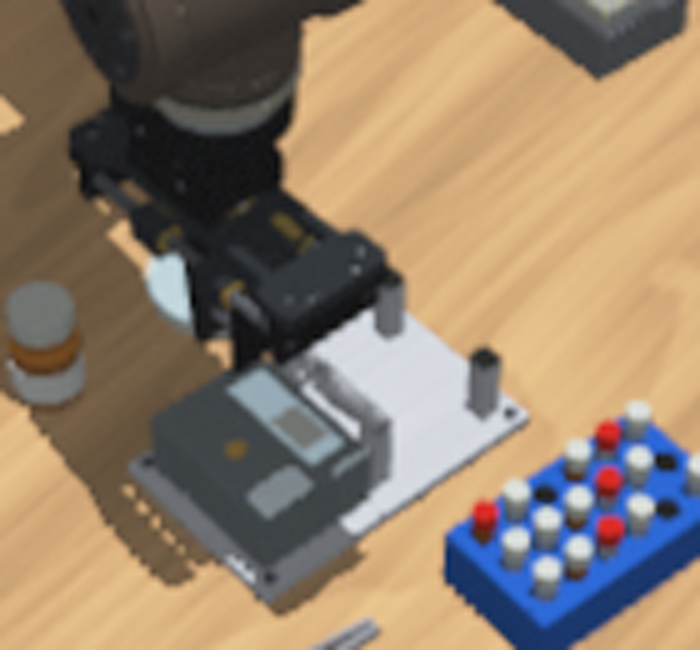

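The cover is following and is now past upright, with a small sideways load. I'll finish the arc with a slight sideways correction.

Emit:
{"api": "carry_out", "payload": {"moves": [{"dx": -0.0177, "dy": -0.0005, "dz": 0.0154, "twist": 0}, {"dx": -0.0322, "dy": -0.001, "dz": 0.0339, "twist": 0}, {"dx": -0.0429, "dy": -0.001, "dz": 0.0548, "twist": 0}, {"dx": -0.0495, "dy": -0.001, "dz": 0.0774, "twist": 0}, {"dx": -0.0512, "dy": -0.001, "dz": 0.099, "twist": 0}]}}

```text
t: 4.1
eef_pos: [489.5, -126.2, 43.6]
tcp_rot: [-3.138, 0.0, 1.389]
ft_force: [-6.0, -3.3, 1.8]
opening: 0.267
```

Emit:
{"api": "carry_out", "payload": {"moves": [{"dx": 0, "dy": 0, "dz": 0.002, "twist": 0}, {"dx": 0, "dy": 0, "dz": 0.003, "twist": 0}, {"dx": 0, "dy": 0, "dz": 0.003, "twist": 0}]}}

```text
t: 4.4
eef_pos: [489.5, -126.0, 40.8]
tcp_rot: [-3.138, 0.0, 1.39]
ft_force: [-9.8, -12.5, -0.8]
opening: 0.271
```

Emit:
{"api": "carry_out", "payload": {"moves": [{"dx": 0, "dy": 0, "dz": 0.001, "twist": 0}, {"dx": 0, "dy": 0, "dz": 0.002, "twist": 0}, {"dx": 0, "dy": 0, "dz": 0.003, "twist": 0}]}}

```text
t: 4.7
eef_pos: [489.6, -125.9, 38.2]
tcp_rot: [-3.138, 0.0, 1.39]
ft_force: [-9.4, -10.3, 2.1]
opening: 0.272
```

```bash
python3 -c "
from h import *
go(W(0.5,-124),43,1.39)
p,d=grab('scene');cv2.imwrite('pics/s3.png',cv2.resize(p[130:260,205:345],None,fx=5,fy=5,interpolation=cv2.INTER_CUBIC)[...,::-1])
"
```

```text
dx 0.0003 dy 0.0015 dz -0.0048 tw 0.01 [ 489.6 -125.9   38.2] [-3.138  0.     1.39 ] [-0.38  0.59  2.01 -0.    0.55 -0.2 ] 4.7 [ -9.4 -10.3   2.1] 0.272
```

View pics/s3.png

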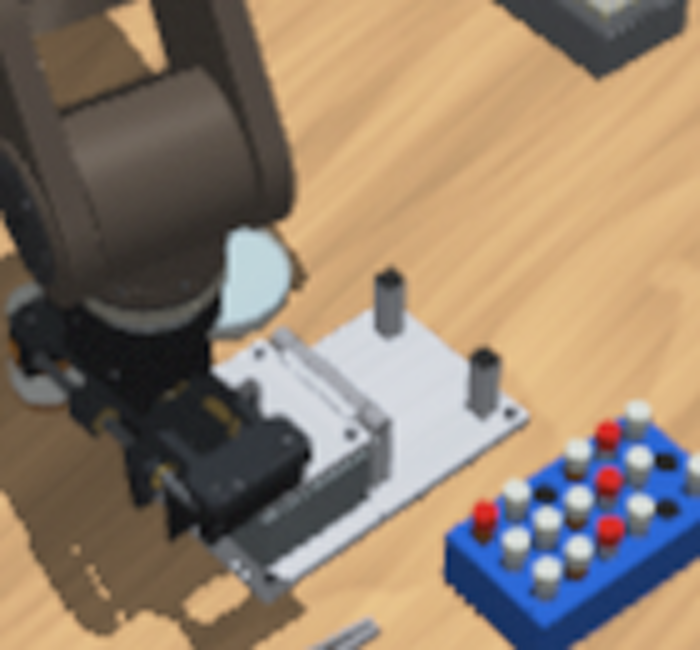

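Emit:
{"api": "carry_out", "payload": {"moves": [{"dx": 0, "dy": 0, "dz": 0.001, "twist": 0}, {"dx": 0, "dy": 0, "dz": 0.002, "twist": 0}, {"dx": 0, "dy": 0, "dz": 0.003, "twist": 0}, {"dx": 0, "dy": 0, "dz": 0.003, "twist": 0}]}}

```text
t: 5.15
eef_pos: [489.7, -125.7, 36.9]
tcp_rot: [-3.139, 0.0, 1.39]
ft_force: [-15.9, -6.5, 28.3]
opening: 0.268
```

Pressed shut: 28 N reaction. I'll release, rise, and move aside to look at the paddle.

Emit:
{"api": "carry_out", "payload": {"moves": [{"dx": 0, "dy": 0, "dz": 0, "twist": 0}, {"dx": 0, "dy": 0, "dz": 0, "twist": 0}, {"dx": 0, "dy": 0, "dz": 0, "twist": 0}], "grip": 0.06}}

```text
t: 5.45
eef_pos: [491.4, -125.4, 35.4]
tcp_rot: [3.141, -0.0, 1.39]
ft_force: [-0.0, -0.4, 0.7]
opening: 0.466
```

Emit:
{"api": "carry_out", "payload": {"moves": [{"dx": 0, "dy": 0, "dz": -0.04, "twist": 0}, {"dx": 0, "dy": 0, "dz": -0.09, "twist": 0}, {"dx": 0, "dy": 0, "dz": -0.14, "twist": 0}, {"dx": 0.04, "dy": 0, "dz": -0.15, "twist": 0}, {"dx": 0.09, "dy": 0, "dz": -0.15, "twist": 0}]}}

```text
t: 5.95
eef_pos: [508.5, -37.0, 187.8]
tcp_rot: [3.137, 0.0, 1.387]
ft_force: [0.4, 0.6, -0.0]
opening: 0.632
```

Emit:
{"api": "carry_out", "payload": {"moves": [{"dx": 0.05, "dy": 0, "dz": 0, "twist": 0}, {"dx": 0.1, "dy": 0, "dz": 0, "twist": 0}, {"dx": 0.13, "dy": 0, "dz": 0, "twist": 0}, {"dx": 0.13, "dy": 0, "dz": 0, "twist": 0}]}}

```text
t: 6.35
eef_pos: [531.0, 94.4, 185.2]
tcp_rot: [3.142, -0.0, 1.394]
ft_force: [-0.4, 0.1, -0.0]
opening: 0.632
```

```bash
python3 -c "
from h import *
go(W(0,-72),140,1.39)
for n in('top','scene'):
    p,d=grab(n);np.savez(n+'4.npz',p=p,d=d)
    s=(slice(200,255),slice(265,315)) if n=='top' else (slice(170,250),slice(220,320))
    k=10 if n=='top' else 6
    cv2.imwrite(f'pics/{n}4.png',cv2.resize(p[s],None,fx=k,fy=k,interpolation=cv2.INTER_CUBIC)[...,::-1])
"
```

```text
dx -0.1719 dy -0.0007 dz 0.0452 tw 0.24 [531.   94.4 185.2] [ 3.142 -0.     1.394] [0.05 0.4  1.8  0.   0.93 0.23] 6.35 [-0.4  0.1 -0. ] 0.632
```

View pics/top4.png

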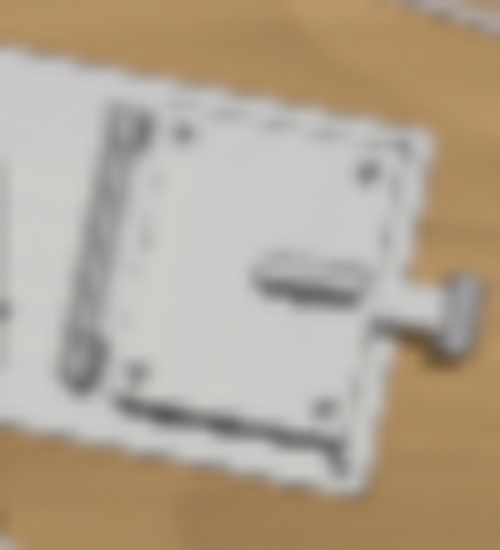

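View pics/scene4.png

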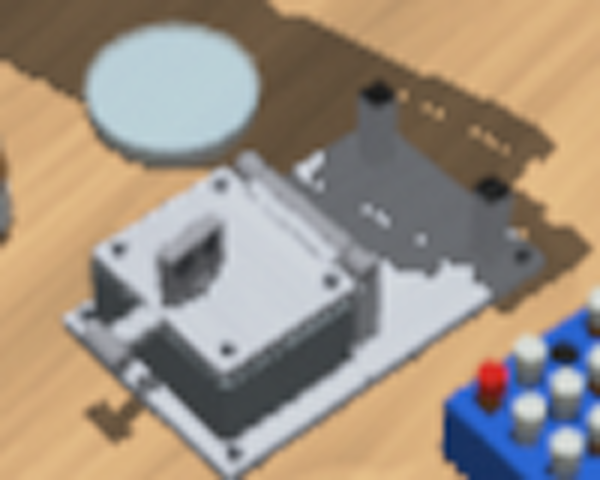

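The cover is flat and closed with the screw up. In the top crop the paddle's top face runs from about (260,264) to (368,270). I'll cast those points onto the paddle's top.

```bash
python3 -c "
from h import *
c=lambda a:(np.array(a,float)+.5)/10-.5+[265,200]
A=ray('top',c([(258,264),(370,271)]),104.5);print(A,np.linalg.norm(A[0]-A[1]))
d=A[0]-A[1];print('dir',np.arctan2(d[1],d[0]),'turn',np.arctan2(d[1],d[0])-TH,'centre',(A.mean(0)[:2]-o)@CR, 'W',W(0,-72))
P=pts('top',np.load('top4.npz')['d'])[200:255,265:315].reshape(-1,3)
L=np.c_[(P[:,:2]-o)@CR,P[:,2]]
k=(L[:,2]>88)&(L[:,2]<125)&(abs(L[:,0])<35)&(L[:,1]<-40)&(L[:,1]>-110);print(k.sum(),L[k].mean(0))
C=np.cov(L[k,:2].T);w,v=np.linalg.eigh(C);print(np.arctan2(v[1,1],v[0,1])%np.pi,np.sqrt(w*12))
p=np.load('top4.npz')['p'];g=cv2.cvtColor(p,cv2.COLOR_RGB2GRAY);print(g[222:234,288:306])
P4=pts('scene',np.load('scene4.npz')['d'])[170:250,220:320].reshape(-1,3)
L=np.c_[(P4[:,:2]-o)@CR,P4[:,2]]
k=(L[:,2]>80)&(L[:,2]<125)&(abs(L[:,0])<35)&(L[:,1]<-40)&(L[:,1]>-110);print(k.sum(),L[k].mean(0))
C=np.cov(L[k,:2].T);w,v=np.linalg.eigh(C);print(np.arctan2(v[1,1],v[0,1])%np.pi,np.sqrt(w*12))
"
```

```text
[[502.20538714 -55.72331312 104.5       ]
 [500.19992136 -92.76630929 104.5       ]] 37.09724327334198
dir 1.5167102625324513 turn 1.6997102625324514 centre [  1.00435326 -71.35348655] W [500.0974188  -74.69775679]
39 [ -1.47883074 -71.43112648 102.99341562]
1.617324012165116 [11.68075067 36.75539361]
[[201 201 201 202 202 202 201 201 200 200 200 201 202 201 197 186 190 190]
 [201 201 201 202 201 201 201 200 200 200 201 201 201 201 195 176 189 191]
 [201 201 200 198 195 194 196 197 198 200 201 201 201 201 194 176 188 191]
 [202 201 196 186 176 175 181 183 189 193 193 194 195 197 195 185 191 188]
 [201 197 183 176 175 177 179 178 179 177 170 170 171 181 188 187 190 175]
 [202 193 166 161 167 168 169 170 171 171 170 170 168 166 176 190 191 168]
 [201 194 163 132 121 121 126 134 138 145 159 167 168 166 182 196 197 184]
 [202 199 186 157 136 128 110 104 106 107 114 121 137 166 185 196 200 197]
 [202 201 199 192 188 181 157 145 146 140 136 135 151 180 190 194 197 199]
 [202 202 201 201 200 198 192 189 190 189 188 188 188 187 172 172 177 186]
 [202 201 202 202 201 201 200 199 200 200 200 200 196 177 144 130 128 134]
 [202 201 201 201 201 201 201 200 201 201 201 201 196 173 149 135 114  95]]
94 [ -0.56339376 -73.04464725  96.81416401]
1.6290018069249308 [11.09318743 39.0941224 ]
```

Turn is about 1.66 rad, so the grip yaw is about 1.48. Moving over the screw.

Emit:
{"api": "carry_out", "payload": {"moves": [{"dx": -0.05, "dy": 0, "dz": 0.01, "twist": -2}, {"dx": -0.1, "dy": 0, "dz": 0.03, "twist": -4.9}, {"dx": -0.15, "dy": 0, "dz": 0.045, "twist": -4.9}, {"dx": -0.172, "dy": -0.001, "dz": 0.045, "twist": -4.9}, {"dx": -0.172, "dy": -0.001, "dz": 0.045, "twist": -4.9}]}}

```text
t: 6.95
eef_pos: [497.7, -82.0, 139.9]
tcp_rot: [-3.14, 0.0, 1.47]
ft_force: [0.0, 0.5, 1.6]
opening: 0.63
```

```bash
python3 -c "
from h import *
go(W(-.3,-72.2),75.5,1.48)"
```

```text
dx 0.0073 dy 0.0014 dz 0.0644 tw -0.55 [497.7 -82.  139.9] [-3.14  0.    1.47] [-0.29  0.42  1.93 -0.    0.79 -0.19] 6.95 [0.  0.5 1.6] 0.63
```

Emit:
{"api": "carry_out", "payload": {"moves": [{"dx": 0.007, "dy": 0.001, "dz": 0.02, "twist": -0.5}, {"dx": 0.007, "dy": 0.001, "dz": 0.02, "twist": -0.5}, {"dx": 0.007, "dy": 0.001, "dz": 0.02, "twist": -0.5}]}}

```text
t: 7.25
eef_pos: [500.4, -71.2, 120.7]
tcp_rot: [-3.141, -0.0, 1.484]
ft_force: [-0.4, 0.1, 0.6]
opening: 0.631
```

```bash
python3 -c "
from h import *
go(W(-.3,-72.2),75.5,1.48)"
```

```text
dx -0.0037 dy -0.0003 dz 0.0452 tw 0.25 [500.4 -71.2 120.7] [-3.141 -0.     1.484] [-0.27  0.45  1.95  0.    0.74 -0.19] 7.25 [-0.4  0.1  0.6] 0.631
```

Emit:
{"api": "carry_out", "payload": {"moves": [{"dx": -0.0037, "dy": 0, "dz": 0.02, "twist": 0.2}, {"dx": -0.0037, "dy": 0, "dz": 0.045, "twist": 0.2}, {"dx": -0.0037, "dy": 0, "dz": 0.045, "twist": 0.2}, {"dx": -0.0037, "dy": 0, "dz": 0.045, "twist": 0.2}]}}

```text
t: 7.65
eef_pos: [500.5, -74.7, 76.2]
tcp_rot: [-3.142, -0.0, 1.481]
ft_force: [0.3, 0.6, 0.6]
opening: 0.63
```

Emit:
{"api": "carry_out", "payload": {"moves": [{"dx": 0, "dy": 0, "dz": 0, "twist": 0}, {"dx": 0, "dy": 0, "dz": 0, "twist": 0}, {"dx": 0, "dy": 0, "dz": 0, "twist": 0}, {"dx": 0, "dy": 0, "dz": 0, "twist": 0}, {"dx": 0, "dy": 0, "dz": 0, "twist": 0}], "grip": 0.0}}

```text
t: 8.15
eef_pos: [500.3, -74.7, 75.7]
tcp_rot: [3.141, -0.0, 1.481]
ft_force: [0.2, 0.3, 0.1]
opening: 0.265
```

```bash
python3 -c "
from h import *
go(W(-.3,-72.2),75.5,1.48);print(state()['moment'])"
```

```text
dx -0.0002 dy -0.0005 dz 0.0002 tw 0.06 [500.3 -74.7  75.7] [ 3.141 -0.     1.481] [-0.28  0.52  1.99  0.    0.63 -0.19] 8.15 [0.2 0.3 0.1] 0.265
[-0.10189102  0.06761045  0.00114952]
```

Emit:
{"api": "carry_out", "payload": {"moves": [{"dx": 0, "dy": 0, "dz": 0, "twist": 0}, {"dx": 0, "dy": 0, "dz": 0, "twist": 0}, {"dx": 0, "dy": 0, "dz": 0, "twist": 0}, {"dx": 0, "dy": 0, "dz": 0, "twist": 0}]}}

```text
t: 8.55
eef_pos: [499.5, -74.6, 75.3]
tcp_rot: [-3.14, -0.0, 1.481]
ft_force: [-4.4, -2.0, 3.0]
opening: 0.104
```

```bash
python3 -c "
from h import *
go(W(-.3,-72.2),75.5,1.48);print(state()['moment'])"
```

```text
dx -0.0002 dy 0.0003 dz -0.0002 tw 0.06 [499.5 -74.6  75.3] [-3.14  -0.     1.481] [-0.28  0.52  1.99 -0.    0.63 -0.19] 8.55 [-4.4 -2.   3. ] 0.104
[-0.25054255  1.00443715 -0.07704158]
```

Gripped: 9.9 mm opening on the 10 mm paddle. Turning clockwise, which is positive twist.

Emit:
{"api": "carry_out", "payload": {"moves": [{"dx": 0, "dy": 0, "dz": 0.0001, "twist": 8}, {"dx": 0, "dy": 0, "dz": 0.0002, "twist": 16}, {"dx": 0, "dy": 0, "dz": 0.0003, "twist": 24}, {"dx": 0, "dy": 0, "dz": 0.0004, "twist": 32}, {"dx": 0, "dy": 0, "dz": 0.0006, "twist": 40}]}}

```text
t: 9.05
eef_pos: [500.2, -75.0, 74.8]
tcp_rot: [3.141, 0.0, 0.778]
ft_force: [-2.0, -3.4, 1.8]
opening: 0.103
```

Emit:
{"api": "carry_out", "payload": {"moves": [{"dx": 0, "dy": 0, "dz": 0.0001, "twist": 8}, {"dx": 0, "dy": 0, "dz": 0.0002, "twist": 16}, {"dx": 0, "dy": 0, "dz": 0.0003, "twist": 24}, {"dx": 0, "dy": 0, "dz": 0.0004, "twist": 32}, {"dx": 0, "dy": 0, "dz": 0.0006, "twist": 40}]}}

```text
t: 9.55
eef_pos: [500.5, -75.6, 74.3]
tcp_rot: [3.14, -0.001, 0.08]
ft_force: [-2.8, -9.1, 1.6]
opening: 0.104
```

```bash
python3 -c "
from h import *
go(W(-.3,-72.2),75.5,-.183);print(state()['moment'])"
```

```text
dx -0.0007 dy -0.0008 dz -0.0012 tw 15.05 [500.5 -75.6  74.3] [ 3.14e+00 -1.00e-03  8.00e-02] [-0.28  0.53  1.99 -0.    0.63  1.21] 9.55 [-2.8 -9.1  1.6] 0.104
[-1.84052409  0.72619427  0.08268172]
```

Emit:
{"api": "carry_out", "payload": {"moves": [{"dx": 0, "dy": 0.0005, "dz": 0.0001, "twist": 5}, {"dx": 0, "dy": 0.0005, "dz": 0.0001, "twist": 10}, {"dx": 0, "dy": 0.0005, "dz": 0.0002, "twist": 13}, {"dx": 0, "dy": 0.0005, "dz": 0.0002, "twist": 15}, {"dx": 0, "dy": 0.0005, "dz": 0.0002, "twist": 16}]}}

```text
t: 10.05
eef_pos: [500.5, -76.0, 74.1]
tcp_rot: [3.141, -0.001, -0.195]
ft_force: [-2.3, -7.1, 1.7]
opening: 0.104
```

```bash
python3 -c "
from h import *
go(W(-.3,-72.2),75.5,-.183);print(state()['moment'])"
```

```text
dx -0.0009 dy -0.0010 dz -0.0014 tw -0.71 [500.5 -76.   74.1] [ 3.141e+00 -1.000e-03 -1.950e-01] [-0.28  0.53  1.99 -0.    0.63  1.49] 10.05 [-2.3 -7.1  1.7] 0.104
[-1.40121503  0.67838496  0.09884346]
```

Emit:
{"api": "carry_out", "payload": {"moves": [{"dx": 0, "dy": 0, "dz": 0, "twist": 2}, {"dx": 0, "dy": 0, "dz": 0, "twist": 4}, {"dx": 0, "dy": 0, "dz": 0, "twist": 4}]}}

```text
t: 10.35
eef_pos: [500.5, -76.0, 74.1]
tcp_rot: [3.141, -0.001, -0.264]
ft_force: [-1.9, -7.5, 1.3]
opening: 0.114
```

```bash
python3 -c "
from h import *
go(W(-.3,-72.2),75.5,-.183);print(state()['moment'],state()['tau'][5])"
```

```text
dx -0.0010 dy -0.0009 dz -0.0014 tw -4.62 [500.5 -76.   74.1] [ 3.141e+00 -1.000e-03 -2.640e-01] [-0.28  0.53  1.99 -0.    0.63  1.56] 10.35 [-1.9 -7.5  1.3] 0.114
[-1.20542504  0.6911092   0.62677754] 1.1062673851847649
```

The moment jumped from 0.1 to 0.63 N m at the expected angle, so the screw is on its stop. Backing off about 94° to a yaw of about 1.385.

Emit:
{"api": "carry_out", "payload": {"moves": [{"dx": 0, "dy": 0, "dz": 0, "twist": 0}, {"dx": 0, "dy": 0, "dz": -0.0001, "twist": -8}, {"dx": 0, "dy": 0, "dz": -0.0002, "twist": -16}, {"dx": 0, "dy": 0, "dz": -0.0003, "twist": -24}, {"dx": 0, "dy": 0, "dz": -0.0004, "twist": -32}]}}

```text
t: 10.85
eef_pos: [500.5, -75.4, 74.5]
tcp_rot: [3.141, -0.001, 0.3]
ft_force: [-2.1, -1.2, 1.0]
opening: 0.102
```

Emit:
{"api": "carry_out", "payload": {"moves": [{"dx": 0, "dy": 0, "dz": -0.0001, "twist": -8}, {"dx": 0, "dy": 0, "dz": -0.0002, "twist": -16}, {"dx": 0, "dy": 0, "dz": -0.0003, "twist": -24}, {"dx": 0, "dy": 0, "dz": -0.0004, "twist": -32}, {"dx": 0, "dy": 0, "dz": -0.0005, "twist": -40}]}}

```text
t: 11.35
eef_pos: [500.0, -74.8, 74.9]
tcp_rot: [-3.141, -0.0, 0.998]
ft_force: [-4.3, 3.5, 2.6]
opening: 0.1
```

```bash
python3 -c "
from h import *
go(W(-.3,-72.2),75.5,1.385);print(state()['moment'],state()['tau'][5])"
```

```text
dx -0.0001 dy -0.0002 dz -0.0006 tw -22.19 [500.  -74.8  74.9] [-3.141 -0.     0.998] [-0.28  0.53  1.99  0.    0.63  0.29] 11.35 [-4.3  3.5  2.6] 0.1
[ 0.52545283  0.6314776  -0.04776795] 2.2338902950286865
```

Emit:
{"api": "carry_out", "payload": {"moves": [{"dx": 0, "dy": 0, "dz": -0.0001, "twist": -8}, {"dx": 0, "dy": 0, "dz": -0.0002, "twist": -16}, {"dx": 0, "dy": 0, "dz": -0.0003, "twist": -22}, {"dx": 0, "dy": 0, "dz": -0.0003, "twist": -22}, {"dx": 0, "dy": 0, "dz": -0.0003, "twist": -22}]}}

```text
t: 11.85
eef_pos: [499.6, -74.6, 75.2]
tcp_rot: [-3.14, -0.001, 1.377]
ft_force: [-4.2, 4.2, 4.1]
opening: 0.104
```

Emit:
{"api": "carry_out", "payload": {"moves": [{"dx": 0, "dy": 0, "dz": 0, "twist": 0}, {"dx": 0, "dy": 0, "dz": 0, "twist": 0}, {"dx": 0, "dy": 0, "dz": 0, "twist": 0}, {"dx": 0, "dy": 0, "dz": 0, "twist": 0}]}}

```text
t: 12.25
eef_pos: [499.6, -74.7, 75.2]
tcp_rot: [-3.14, -0.001, 1.376]
ft_force: [-4.2, 3.8, 3.7]
opening: 0.104
```

```bash
python3 -c "
from h import *
go(W(-.3,-72.2),75.5,1.385);print(state()['moment'],state()['qvel'])
p,d=grab('scene');cv2.imwrite('pics/s5.png',cv2.resize(p[130:270,180:345],None,fx=4,fy=4,interpolation=cv2.INTER_CUBIC)[...,::-1])"
```

```text
dx -0.0001 dy 0.0002 dz -0.0003 tw -0.50 [499.6 -74.7  75.2] [-3.140e+00 -1.000e-03  1.376e+00] [-0.28  0.52  1.99  0.    0.63 -0.09] 12.25 [-4.2  3.8  3.7] 0.104
[ 0.63264928  0.88937124 -0.02451757] [ 0.00015767 -0.0004045  -0.00144732  0.00163659 -0.00011547 -0.00053049]
```

View pics/s5.png

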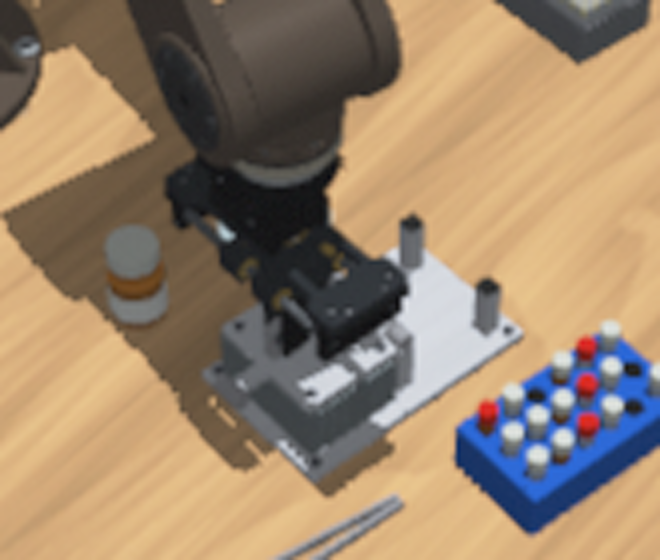

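The cover lies flat, the fingers hold the paddle at about (300,325), and the jar, rack and forceps stand where they were. Handing in.

```bash
python3 -c "
from cell import *
print(job_done())"
```

```text
the job is handed in; nothing more can be done
None
```

The cover is closed with its thumbscrew up, and the screw was turned to its stop and backed off a quarter turn. I handed the job in at about 12.3 s with the gripper still holding the paddle.

- **Cover:** I swung it over by the grip bar and pressed it shut. The reaction was 28 N, and the pictures show it lying flat. The press came about 6 mm below the nominal height, so the bar probably sat slightly off the middle of the pads.
- **Seating:** I turned the screw clockwise from about 1.66 rad. The moment rose from 0.1 to 0.63 N m within 0.02 to 0.08 rad of the expected stop angle. The paddle twisted slightly in the pads there and lined up again when I reversed.
- **Final state:** The tool yaw is 1.376 rad against about 1.39 for an exact quarter turn, so the screw should stand at about 1.56 to 1.58 rad. The opening is 9.9 mm on the 10 mm paddle, and the arm is still.
- **Not checked directly:** I inferred the screw angle from the tool yaw and my estimate of the clamp's yaw. I did not measure the pad force; the gripper is set to half its maximum.
- **Bystanders:** The jar, rack and forceps looked unmoved in the last picture. The others were outside that view or hidden, but the arm never came near them at their height.

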